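Set out and cover the two crucibles

ROBOT

A 6-joint arm with a two-finger parallel gripper is mounted at the origin on the work surface. World frame = base frame: x ahead of the robot, y to its left, z up, the work surface at z = 0. Lengths are in mm, angles in rad, forces in N, time in s.
With the tool pointing down it reaches from about 350 to 975 mm from the base axis. Payload 7.1 kg.
Tool frame: the origin (TCP) lies at the centre of the arm's flange, where the gripper is bolted on; the fingertips stand 182 mm ahead of it and the grasp point (between the pads) lies 163 mm ahead of it; z points along the fingers, y is the line along which they close (so a half turn about z gives the same grasp; the last joint's range is limited). The gripper opens to 88 mm and grips with 3 to 60 N. Pads are 20 mm wide; open, the fingers measure 115 mm over their backs; the gripper's body (75 mm by 178 mm) begins 61 mm behind the grasp point.
Start: joints at [-0.019, 0.423, 1.63, -0, 1.089, -0.019], TCP at [624.985, 0.026, 404.675] pointing down, gripper open.
Joint ranges: [-3, 3], [-0.9, 2.11], [0.09, 2.58], [-1.31, 4.45], [0.11, 2.69], [-2.54, 2.54]. Speed limits (rad/s): [2.39, 2.39, 3.01, 3.14, 3.14, 3.14].

INTERFACE

Orientations are given as a rotation vector (axis times angle).
In Python, from workcell import readout, get_image, ctrl gives the robot as it stands.
- The arm moves only by the tool step_arm, never from a script. Its argument "targets" is a list that holds one entry, the list of rows, each a list of 7 numbers: the shift along the world's x, y, z as a fraction of full scale, then the turn, a rotation vector about the world's x, y, z as a fraction of full scale, then the opening, from 0 (shut) to 1 (fully open). In form: [[[dx, dy, dz, wx, wy, wz, claw], ...]]. A call has exactly 5 rows; each row shifts and turns the commanded pose from where the row before left it; what a row does not reach is not made up. Full scale, the value 1, is 0.05 m for a shift and 4 degrees for a turn. A row lasts 1/8 s, in which the tool goes at most 62.5 mm and 10.7 degrees, less where a joint would pass 70% of its speed; a pose out of reach is approached as far as the arm can. A call with a number of a shift or a turn outside -1 to 1 is refused whole. A call with a gripper value outside its range is refused whole. The fingers move at their own pace and stop on an object; the grip force is fixed at half the most. Time passes only in rows, so rows that do not move let the fingers close, or fill a call up. It gives the time, the measured TCP pose, the force, the opening and the grip force at its end, in the units of the state.
- readout.get_obs(): the state, without advancing time (a new reading comes with each control period).
- get_image(name): name is "scene" or "side" or "wrist"; returns a dict with "pixels" (400x640x3 uint8, red, green, blue), "intrinsics" (3x3 intrinsics, pixels), "k1" (the pictures are not rectified: a ray, as slopes to the right and down, at radius r is drawn at 1 + k1 r^2 times it, then the intrinsics apply), "extrinsics" (4x4, takes a point from world to camera coordinates). Camera axes: x right, y down, z forward; pixel columns grow to the right and rows downward; lengths in mm; the calibration is good to about 2 mm. A picture is of the moment at which its call begins. There is no depth.
- ctrl.close_job(): hands the job in; it is judged then, once.
The state is a dict: "t": time; "qpos": joint angles; "qvel": joint speeds; "joint_torque": joint torques, N m; "ee_pos": TCP position; "orientation": TCP orientation; "ft_force": force on the tool from outside, world axes, zero at the start; "moment": the same for the moment, N m; "width": finger opening in mm; "grasp_force": force on a finger pad.
Only numpy, scipy, OpenCV 4.12 (cv2) and the standard library are available. Lean on these libraries where they do the work, as an engineer would, in place of code of your own. Each camera call takes 0.05 s, during which the arm holds its last target. There are 200 camera calls.

TASK

Pick the two porcelain crucibles out of the ware on the bench and stand them upright in the middle of the clay tiles, the large one on the square tile and the small one on the round tile. Only when both stand there, cover each with its own lid, the large lid centred on the large crucible and the small lid on the small one, so that each lies flat and closes the mouth. Set things down without dropping them, and leave the evaporating dish, the mortar and the amber jar where they are.

Things in the scene. Friction and masses are not known exactly. Their poses are not given: they have to be found in the camera images.
- large_crucible: large white porcelain crucible, loose, open at the top, standing upright: 58 outer diameter, 50 high, wall 3.5, straight-sided from 20 above its foot to the rim and tapering below that to a foot of 38 diameter; about 75 g. Origin: centre of its underside; z up. Any yaw. (Sizes in mm)
- small_crucible: small white porcelain crucible, loose, open at the top, standing upright: 40 outer diameter, 36 high, wall 3, straight-sided from 14.5 above its foot to the rim and tapering below that to a foot of 26 diameter; about 32 g. Origin: centre of its underside; z up. Any yaw. (Sizes in mm)
- large_lid: lid of the large crucible, white porcelain, loose, lying knob up: flat disc 68 diameter, 5 thick, with an upright round knob in its centre, 14 diameter and 18 high (top 23 above the underside). Flat underside without a lip, so it can slide. About 42 g. Origin: centre of its underside; z up. Any yaw. (Sizes in mm)
- small_lid: lid of the small crucible, white porcelain, loose, lying knob up: flat disc 52 diameter, 5 thick, with the same knob in its centre, 14 diameter and 18 high (top 23 above the underside). Flat underside without a lip. About 25 g. Origin: centre of its underside; z up. Any yaw. (Sizes in mm)
- square_tile: square red-brown clay tile fixed on the bench, 84 x 84 and 10 thick, flat top. Origin: centre of its underside (on the bench); z up; any yaw. (Sizes in mm)
- round_tile: round red-brown clay tile fixed on the bench, 84 diameter and 10 thick, flat top. Origin: centre of its underside (on the bench); z up. (Sizes in mm)
- dish: bystander, loose: shallow white porcelain evaporating dish with a small pouring lip, 80 diameter (50 from its centre at the lip), 26 high. Origin: centre of its underside. Not to be moved. (Sizes in mm)
- mortar: bystander, loose: thick-walled white porcelain mortar with a small pouring lip, 82 diameter (51 from its centre at the lip), 50 high, wall 9. Origin: centre of its underside. Not to be moved. (Sizes in mm)
- jar: bystander, loose: squat amber glass jar with a black cap, 62 diameter, 68 high. Origin: centre of its underside. Not to be moved. (Sizes in mm)
Things that resemble listed ones, but are neither listed nor needed, are in the scene too. What is shaped like the small_crucible but brown, green or purple is not meant.

How it is judged:
By the outcome, as a careful person would: the job done as asked, in the order asked, and still so for the second after the job is handed in, with the robot touching nothing.
It also fails if it takes over 102 s, if anything falls off the work surface, if the arm or the gripper's body presses on something with over 40 N, if the wrist force passes 120 N, or if a joint passes its speed limit or range.

## Working session

There is one attempt and no reset: what is moved stays moved. The work goes in short steps, Python scripts to look and compute and a tool call to move; the robot and the scene stay as the last step left them, time stands still between calls to the robot, and variables do not carry over. Pictures are saved under pics/ and viewed, at most 17 in all, crops included, and the job is handed in when it is done.

Besides the shell and the picture viewer there is one more tool, called after "Request:" as name(argument=value, ...) on one line, values as JSON. step_arm: Moves the arm, as the interface text tells. Shift numbers are shares of 0.05 m and turn numbers shares of 4 degrees, none past 1 either way. Its arguments: {"type":"object","properties":{"targets":{"type":"array"}},"required":["targets"]}

```bash
ls; mkdir -p pics
cat > h.py <<'E'
import numpy as np, cv2
from workcell import readout, get_image, ctrl
def grab(n,f):
    d=get_image(n); cv2.imwrite(f'pics/{f}.png',d['pixels'][:,:,::-1]); np.savez(f'pics/{f}.npz',**{k:np.array(v) for k,v in d.items()}); return d
def load(f): return dict(np.load(f'pics/{f}.npz'))
def cast(d,uv,z):
    uv=np.atleast_2d(np.array(uv,float)); K=d['intrinsics']; E=d['extrinsics']; k=float(d['k1'])
    p=(uv-[K[0,2],K[1,2]])/[K[0,0],K[1,1]]; s=p.copy()
    for _ in range(20): s=p/(1+k*(s**2).sum(1,keepdims=True))
    r=np.c_[s,np.ones(len(s))]@E[:3,:3]; c=-E[:3,:3].T@E[:3,3]
    return (c+r*((z-c[2])/r[:,2:]))[:,:2]
def proj(d,P):
    P=np.atleast_2d(np.array(P,float));K=d['intrinsics']; E=d['extrinsics']
    q=P@E[:3,:3].T+E[:3,3]; s=q[:,:2]/q[:,2:]; s=s*(1+float(d['k1'])*(s**2).sum(1,keepdims=True))
    return s*[K[0,0],K[1,1]]+[K[0,2],K[1,2]]
E
python3 - <<'E'
from h import *
for n in('scene','side','wrist'):
    d=grab(n,n+'0'); E=d['extrinsics']; print(n,-E[:3,:3].T@E[:3,3],E[2,:3],d['k1'],d['intrinsics'][0,0])
print(readout.get_obs())
E
```

```text
pics
scene [1073.32918496 -127.79546058  883.80752855] [-0.55211939  0.08454709 -0.82946728] -0.025683431601118044 376.6413969863971
side [ 457.64935648 -577.3261865   707.22296674] [ 0.03609263  0.60613623 -0.7945415 ] 0.017122707261408302 379.66296881930793
wrist [624.25156052  83.78218248 383.46260688] [-0.00152503 -0.30083982 -0.95367347] -0.0011762690145746644 283.6891627161972
{'t': 0.15, 'qpos': array([-1.89945330e-02,  4.23670024e-01,  1.63051331e+00,  1.79222273e-05,
        1.08862340e+00, -1.89871546e-02]), 'qvel': array([ 0.00145282, -0.00306321, -0.00288997,  0.00059472, -0.00036586,
       -0.00070108]), 'joint_torque': array([ 9.52650989e-04, -5.44981134e+01, -2.73919362e+01,  6.45430083e-02,
        2.04369903e-02, -3.19723256e-05]), 'ee_pos': array([6.24776203e+02, 3.54146286e-02, 4.04077643e+02]), 'orientation': array([-2.22083247e+00, -2.22079760e+00,  1.30431785e-03]), 'ft_force': array([-0.50407388,  0.15726229,  0.92186548]), 'moment': array([ 0.03483578,  0.00336698, -0.0204917 ]), 'grasp_force': 0.0, 'width': 87.5369757031646}
```

View pics/scene0.png

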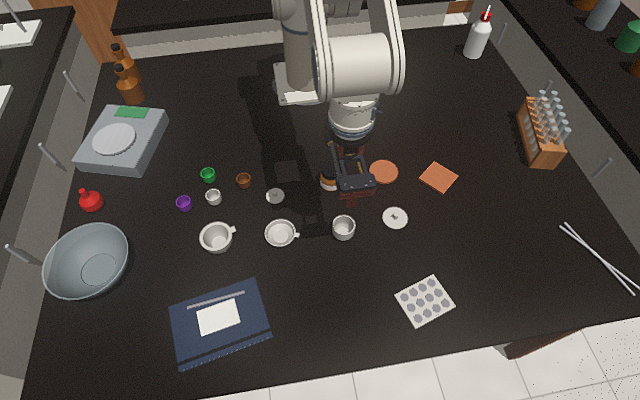

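View pics/side0.png

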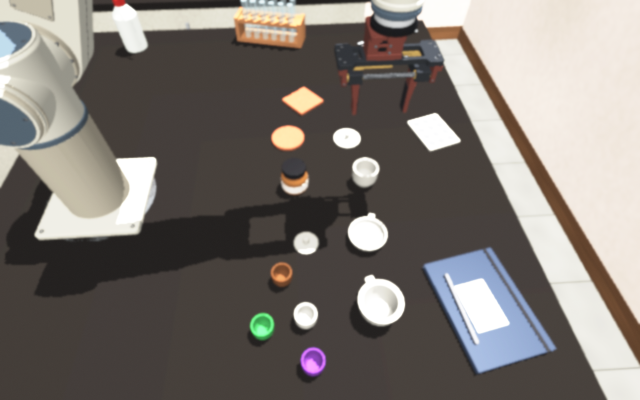

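View pics/wrist0.png

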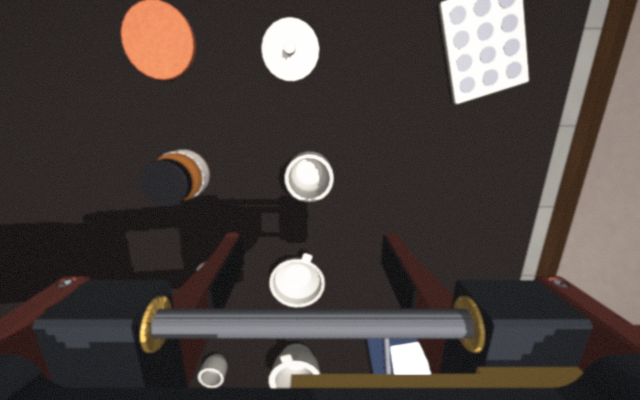

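The scene view shows the round tile (383,171), square tile (439,177), large lid (395,217), large crucible (343,228), dish (281,233), mortar (216,237), small lid (275,196) and white small crucible (213,197). In the side view they lie at (288,138), (303,100), (347,138), (365,173), (368,234), (380,302), (306,243) and (305,316), with the jar at (294,176). The wrist view shows the large crucible at (309,176), large lid (290,48) and round tile (158,38). Next I measure these positions.

```bash
cat >> h.py <<'E'
from scipy.optimize import least_squares
def blob(d,seed,kind):
    hsv=cv2.cvtColor(d['pixels'],cv2.COLOR_RGB2HSV); h,s,v=[hsv[...,i].astype(int) for i in range(3)]
    m=((s<70)&(v>95)) if kind=='w' else ((h<16)&(s>90)&(v>90))
    _,l=cv2.connectedComponents(m.astype(np.uint8),connectivity=4)
    x,y=seed; w=l[y-4:y+5,x-4:x+5].ravel(); w=w[w>0]; b=(l==np.bincount(w).argmax()).astype(np.uint8)
    c=max(cv2.findContours(b,cv2.RETR_EXTERNAL,cv2.CHAIN_APPROX_NONE)[0],key=len)[:,0]
    return c
def circ(d,seed,z,r,kind='w'):
    E=d['extrinsics']; cam=(-E[:3,:3].T@E[:3,3])[:2]
    p=cast(d,blob(d,seed,kind),z); c=(p.min(0)+p.max(0))/2
    for _ in range(4):
        u=(c-cam)/np.linalg.norm(c-cam); q=p[(p-c)@u>-0.1*r]
        f=least_squares(lambda x:np.hypot(*(q-x).T)-r,c,loss='soft_l1'); c=f.x
    return c.round(1), round(float(np.abs(f.fun).mean()),1)
E
python3 - <<'E'
from h import *
S,C,W=load('side0'),load('scene0'),load('wrist0')
for n,z,r,k,s,c,w in [('LC',50,29,'w',(365,173),(343,228),(309,176)),('SC',36,20,'w',(305,316),(213,197),None),
 ('LL',5,34,'w',(347,138),(395,217),(290,60)),('SL',5,26,'w',(306,243),(275,196),None),('RT',10,42,'o',(288,138),(383,171),(158,38)),
 ('dish',26,40,'w',(368,234),(281,233),(297,282)),('mortar',50,41,'w',(380,302),(216,237),None)]:
    for d,x in((S,s),(C,c),(W,w)):
        if x: print(n,*circ(d,x,z,r,k))
for d,x in((S,(303,100)),(C,(439,177))):
    p=blob(d,x,'o'); a=cv2.approxPolyDP(p.reshape(-1,1,2),4,True)[:,0]; print(a.tolist(),cast(d,a,10).round(0).tolist(),cv2.minAreaRect(cast(d,p,10).astype(np.float32)))
print('jar',cast(S,[(294,167)],68),cast(W,[(165,182)],68))
E
```

```text
LC [623.3  10.7] 1.3
LC [620.1   6.6] 0.7
LC [619.6   6.3] 0.6
SC [ 462.2 -322.4] 1.0
SC [ 460.  -325.4] 0.6
LL [600.6 159.8] 1.4
LL [597.1 154.1] 0.7
LL [596.7 154.7] 0.4
SL [ 472.4 -157.5] 0.5
SL [ 472.5 -158.4] 0.9Traceback (most recent call last):
  File "<stdin>", line 7, in <module>
  File "h.py", line 26, in circ
    p=cast(d,blob(d,seed,kind),z); c=(p.min(0)+p.max(0))/2
             ~~~~^^^^^^^^^^^^^
  File "h.py", line 21, in blob
    x,y=seed; w=l[y-4:y+5,x-4:x+5].ravel(); w=w[w>0]; b=(l==np.bincount(w).argmax()).astype(np.uint8)
                                                            ~~~~~~~~~~~~~~~~~~~~~^^
ValueError: attempt to get argmax of an empty sequence
```

```bash
python3 - <<'E'
from h import *
S,C,W=load('side0'),load('scene0'),load('wrist0')
for d,x in((S,(288,138)),(S,(303,100)),(C,(383,171)),(C,(439,177)),(W,(158,38))): print(cv2.cvtColor(d['pixels'],cv2.COLOR_RGB2HSV)[x[1],x[0]])
E
sed -i 's/(h<16)&(s>90)&(v>90)/((h<20)|(h>172))\&(s>90)\&(v>70)/' h.py
python3 - <<'E'
from h import *
S,C,W=load('side0'),load('scene0'),load('wrist0')
for n,z,r,k,s,c,w in [('RT',10,42,'o',(288,138),(383,171),(158,38)),
 ('dish',26,40,'w',(368,234),(281,233),(297,282)),('mortar',50,41,'w',(380,302),(216,237),None)]:
    for d,x in((S,s),(C,c),(W,w)):
        try: print(n,*circ(d,x,z,r,k))
        except Exception as e: print(n,e)
for d,x in((S,(303,100)),(C,(439,177))):
    p=blob(d,x,'o'); a=cv2.approxPolyDP(p.reshape(-1,1,2),4,True)[:,0]; print(a.tolist(),cast(d,a,10).round(0).tolist(),cv2.minAreaRect(cast(d,p,10).astype(np.float32)))
print('jar',cast(S,[(294,167)],68),cast(W,[(165,182)],68))
E
```

```text
[ 22  76 255]
[ 21  77 255]
[ 11 147 186]
[ 11 143 191]
[ 10 146 243]
RT attempt to get argmax of an empty sequence
RT [440.4 163.6] 0.8
RT [440.7 162.7] 0.4
dish [ 605.6 -151.8] 2.5
dish [ 601.4 -156.4] 0.7
dish [ 601.  -156.7] 0.4
mortar [ 600.3 -312.4] 2.5
mortar [ 597.2 -315. ] 1.3
mortar cannot unpack non-iterable NoneType objectTraceback (most recent call last):
  File "<stdin>", line 9, in <module>
  File "h.py", line 21, in blob
    x,y=seed; w=l[y-4:y+5,x-4:x+5].ravel(); w=w[w>0]; b=(l==np.bincount(w).argmax()).astype(np.uint8)
                                                            ~~~~~~~~~~~~~~~~~~~~~^^
ValueError: attempt to get argmax of an empty sequence
```

Run:
```python
from h import *
S,C,W=load('side0'),load('scene0'),load('wrist0')
d=C;p=blob(d,(439,177),'o'); a=cv2.approxPolyDP(p.reshape(-1,1,2),4,True)[:,0]; print(a.tolist(),cast(d,a,10).round(0).tolist(),cv2.minAreaRect(cast(d,p,10).astype(np.float32)))
print('jar',cast(S,[(294,167)],68),cast(W,[(165,182)],68))
```

```text
[[433, 161], [418, 179], [443, 194], [458, 175]] [[431.0, 318.0], [488.0, 254.0], [549.0, 307.0], [493.0, 373.0]] ((489.9229431152344, 312.5320739746094), (85.13241577148438, 91.74676513671875), 38.92117691040039)
jar [[456.5136542    0.63075256]] [[455.53954925   6.43341729]]
```

Request:
step_arm(targets=[[[-0.1,0.13,-1,0,0,0,1],[0,0,-1,0,0,0,1],[0,0,-1,0,0,0,1],[0,0,-0.6,0,0,0,1],[0,0,-0.5,0,0,0,1]]])

```text
t: 0.78
ee_pos: [619.5, 6.5, 197.8]
orientation: [-2.22, -2.22, 0.002]
ft_force: [0.6, -0.2, -0.0]
width: 87.9
grasp_force: 0.0
```

Run:
```python
from h import *
S,C,W=load('side0'),load('scene0'),load('wrist0')
print(cast(C,[(184,202),(208,175),(243,180)],30)) # purple green brown
print(readout.get_obs()['ee_pos'])
```

```text
[[ 468.58477675 -402.96784761]
 [ 386.91136105 -338.13945475]
 [ 421.54689859 -240.45340312]]
[619.4947864    6.53021899 197.7529267 ]
```

Request:
step_arm(targets=[[[0,0,0,0,0,0,0.5],[0,0,0,0,0,0,0.5],[0,0,0,0,0,0,0.5],[0,0,0,0,0,0,0.5],[0,0,0,0,0,0,0.5]]])

```text
t: 1.4
ee_pos: [620.5, 6.5, 201.0]
orientation: [2.22, 2.22, 0.002]
ft_force: [-0.3, -0.2, 6.5]
width: 56.1
grasp_force: 30.0
```

Request:
step_arm(targets=[[[0,0,0.2,0,0,0,0.4],[0,0,0.4,0,0,0,0.4],[0,0,0.6,0,0,0,0.4],[0,0,0.8,0,0,0,0.4],[0,0,0.2,0,0,0,0.4]]])

```text
t: 2.02
ee_pos: [620.8, 6.5, 313.4]
orientation: [2.219, 2.219, 0.006]
ft_force: [0.5, 0.9, -0.6]
width: 56.4
grasp_force: 30.0
```

Run:
```python
from h import *
d=grab('wrist','w1'); a=d['pixels']; b=grab('scene','s1')['pixels'][120:280,250:450]
b=cv2.resize(b,(500,400)); cv2.imwrite('pics/v1.png',np.vstack([cv2.resize(a,(480,300)),cv2.resize(b,(480,300))])[:,:,::-1])
print(readout.get_obs())
```

```text
{'t': 2.125, 'qpos': array([-8.64314235e-03,  5.30421057e-01,  1.70219341e+00,  5.83221942e-05,
        9.06078084e-01, -8.67577581e-03]), 'qvel': array([-6.89965262e-04,  3.87178412e-02,  2.52793370e-02,  3.78545288e-04,
       -1.50011090e-02, -1.12475708e-05]), 'joint_torque': array([ 1.19298510e-02, -5.85775173e+01, -2.40806526e+01,  5.87995746e-02,
        1.96912573e-01, -9.08337529e-05]), 'ee_pos': array([620.2185629 ,   6.54553338, 311.34905026]), 'orientation': array([2.22000415, 2.21999687, 0.00324257]), 'ft_force': array([-0.09137747, -0.15357155, -0.39471186]), 'moment': array([-0.00561567,  0.0146391 , -0.04790009]), 'grasp_force': 29.999649842325198, 'width': 56.28498659614643}
```

View pics/v1.png

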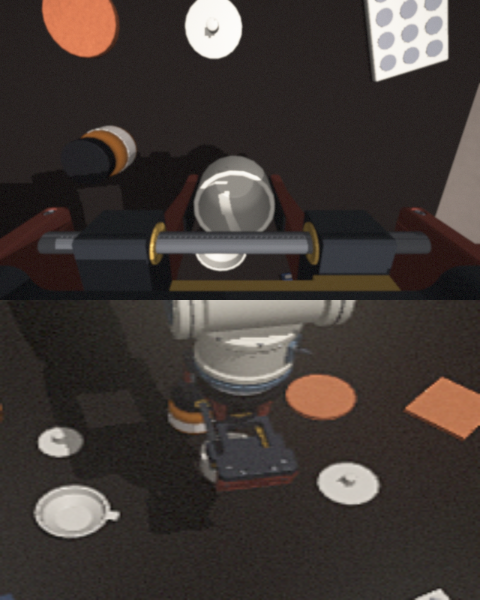

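Request:
step_arm(targets=[[[-0.17,0.4,0,0,0,0,0.4],[-0.34,0.8,0,0,0,0,0.4],[-0.42,1,0,0,0,0,0.4],[-0.42,1,0,0,0,0,0.4],[-0.3,0.7,0,0,0,0,0.4]]])

```text
t: 2.75
ee_pos: [535.1, 204.0, 307.9]
orientation: [-2.218, -2.222, 0.005]
ft_force: [0.1, 0.1, -0.6]
width: 56.4
grasp_force: 30.0
```

Run:
```python
from h import *
d=grab('wrist','w2')
o=readout.get_obs(); print(o['ee_pos'],o['orientation'])
p0=proj(d,[[490,313,10],[440.5,163,10],[597,154.5,5]]); print(p0)
p=blob(d,tuple(p0[0].astype(int)),'o'); a=cv2.approxPolyDP(p.reshape(-1,1,2),6,True)[:,0]; print(a.tolist(),cast(d,a,10).round(1).tolist(),cv2.minAreaRect(cast(d,p,10).astype(np.float32)))
for n,i,z,r,k in(('RT',1,10,42,'o'),('LL',2,5,34,'w')):
    try: print(n,circ(d,tuple((p0[i]).astype(int)+[0,12]),z,r,k))
    except Exception as e: print(e)
```

```text
[533.79069797 206.68278418 307.92676354] [-2.21614754 -2.22214623  0.00443106]
[[264.25027467  81.54077209]
 [224.73415525 233.44205248]
 [370.24173444 239.17475006]]
[[268, 5], [197, 71], [258, 146], [328, 88]] [[496.1, 372.8], [430.0, 321.7], [481.1, 255.2], [547.8, 307.6]] ((488.7587585449219, 314.0404052734375), (86.51966857910156, 86.14370727539062), 38.72218322753906)
RT (array([444.9, 135.6]), 14.3)
attempt to get argmax of an empty sequence
```

View pics/w2.png

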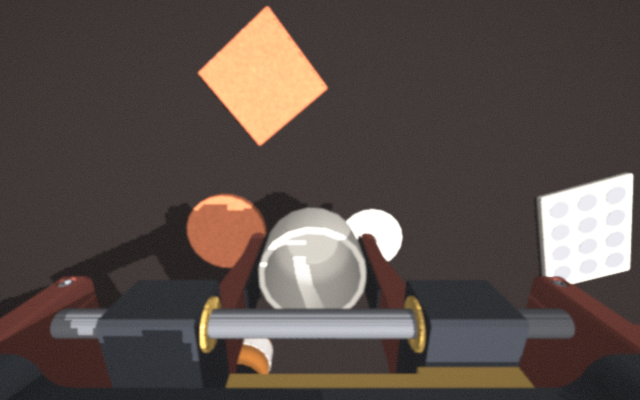

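The tile's corners are at (268,5), (197,71), (258,146) and (328,88), so its centre is (489,314). The crucible hangs upright between the pads.

Request:
step_arm(targets=[[[-0.37,0.9,-0.2,0,0,0,0.4],[-0.33,0.8,-0.5,0,0,0,0.4],[-0.2,0.44,-0.5,0,0,0,0.4],[0,0,-0.4,0,0,0,0.4],[0,0,0,0,0,0,0.4]]])

```text
t: 3.42
ee_pos: [491.4, 307.9, 227.4]
orientation: [-2.22, -2.221, 0.008]
ft_force: [-0.0, -0.7, 0.1]
width: 56.1
grasp_force: 30.0
```

Request:
step_arm(targets=[[[-0.05,0.12,0,0,0,0,0.4],[0,0,-0.1,0,0,0,0.4],[0,0,-0.1,0,0,0,0.4],[0,0,-0.08,0,0,0,0.4],[0,0,0,0,0,0,0.4]]])

```text
t: 4.05
ee_pos: [489.9, 314.3, 215.4]
orientation: [-2.222, -2.221, 0.001]
ft_force: [-0.4, 0.1, -0.9]
width: 56.3
grasp_force: 30.0
```

Request:
step_arm(targets=[[[-0.02,0,-0.03,0,0,0,0.4],[0,0,-0.03,0,0,0,0.4],[0,0,-0.03,0,0,0,0.4],[0,0,0,0,0,0,0.4],[0,0,0,0,0,0,0.4]]])

```text
t: 4.68
ee_pos: [489.0, 314.5, 211.2]
orientation: [-2.221, -2.221, 0.0]
ft_force: [-1.0, -0.4, -0.7]
width: 56.4
grasp_force: 30.0
```

Request:
step_arm(targets=[[[0,0,-0.02,0,0,0,0.4],[0,0,-0.02,0,0,0,0.4],[0,0,0,0,0,0,0.4],[0,0,0,0,0,0,0.4],[0,0,0,0,0,0,0.4]]])

```text
t: 5.3
ee_pos: [489.0, 314.6, 210.9]
orientation: [2.221, 2.221, 0.001]
ft_force: [-5.0, -3.0, 16.3]
width: 56.9
grasp_force: 30.0
```

Request:
step_arm(targets=[[[0,0,0.015,0,0,0,0.4],[0,0,0,0,0,0,0.75],[0,0,0,0,0,0,0.95],[0,0,0,0,0,0,1],[0,0,0,0,0,0,1]]])

```text
t: 5.92
ee_pos: [489.0, 314.5, 209.7]
orientation: [-2.221, -2.221, 0.0]
ft_force: [-1.0, -0.4, -0.2]
width: 87.1
grasp_force: 0.0
```

Request:
step_arm(targets=[[[0,0,0.3,0,0,0,1],[0,0,0.8,0,0,0,1],[0,-0.3,0.9,0,0,0,1],[0,-0.9,0,0,0,0,1],[0,-0.9,0,0,0,0,1]]])

```text
t: 6.55
ee_pos: [489.0, 208.8, 311.8]
orientation: [2.219, 2.222, 0.004]
ft_force: [1.6, 0.1, -0.6]
width: 87.9
grasp_force: 0.0
```

Run:
```python
from h import *
d=grab('wrist','w3'); c=grab('scene','s3')
o=readout.get_obs(); print(o['ee_pos'],o['orientation'])
for e in (d,c):
  p=proj(e,[489,314,45])[0].astype(int); print(p)
  try: print(circ(e,tuple(p),60,29))
  except Exception as x: print(x)
  try: print(cv2.minAreaRect(cast(e,blob(e,tuple(proj(e,[489,275,10])[0].astype(int)),'o'),10).astype(np.float32)))
  except Exception as x: print(x)
```

```text
[488.5202006  206.59615253 310.96372739] [ 2.22445102e+00  2.21802862e+00 -9.47130393e-04]
[311  83]
(array([488.6, 314.1]), 0.2)
((488.5800476074219, 314.1435241699219), (86.44953155517578, 86.1589126586914), 38.746944427490234)
[441 169]
(array([489.4, 313.6]), 0.8)
((489.8870849609375, 312.6413269042969), (85.21392822265625, 91.56405639648438), 38.921173095703125)
```

View pics/w3.png

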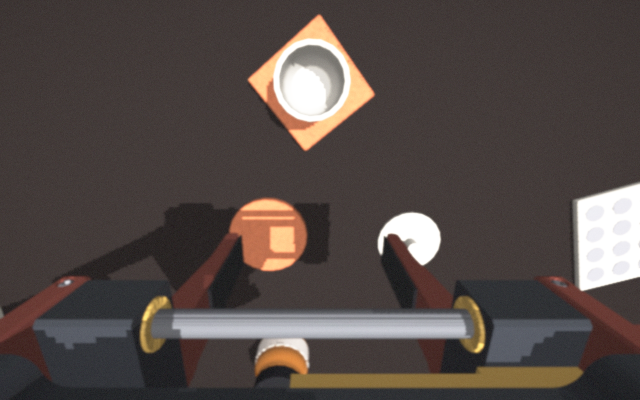

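The large crucible stands at (488.6, 314.1), centred on its tile to within 1 mm, and the round tile shows at (268,235). On to the small crucible.

Request:
step_arm(targets=[[[-0.05,-0.5,0.2,0,0,0,1],[-0.05,-1,0.2,0,0,0,1],[-0.05,-1,0.2,0,0,0,0.66],[-0.05,-1,0,0,0,0,0.66],[-0.05,-1,0,0,0,0,0.66]]])

```text
t: 7.28
ee_pos: [476.8, -16.4, 341.0]
orientation: [2.22, 2.221, 0.002]
ft_force: [0.5, 0.1, -0.4]
width: 61.4
grasp_force: 0.0
```

Request:
step_arm(targets=[[[-0.05,-1,0,0,0,0,0.66],[-0.05,-1,0,0,0,0,0.66],[-0.05,-1,0,0,0,0,0.66],[-0.05,-1,0,0,0,0,0.66],[-0.05,-1,0,0,0,0,0.66]]])

```text
t: 7.9
ee_pos: [464.4, -266.8, 340.8]
orientation: [2.22, 2.221, 0.001]
ft_force: [0.5, 0.0, 0.0]
width: 57.8
grasp_force: 0.0
```

Request:
step_arm(targets=[[[-0.05,-0.7,0,0,0,0,0.66],[0,-0.3,-0.3,0,0,0,0.66],[0,0,-0.7,0,0,0,0.66],[0,0,-0.5,0,0,0,0.66],[0,0,0,0,0,0,0.66]]])

```text
t: 8.52
ee_pos: [461.1, -314.0, 262.7]
orientation: [-2.217, -2.219, 0.001]
ft_force: [0.1, 0.2, -0.2]
width: 58.1
grasp_force: 0.0
```

Run:
```python
from h import *
print('RT',circ(load('w3'),(268,240),10,42,'o'))
d=grab('wrist','w4')
o=readout.get_obs(); print(o['ee_pos'],o['orientation'])
p=proj(d,[460.5,-325,30])[0].astype(int); print(p)
print(circ(d,tuple(p),36,20))
```

```text
RT (array([333.2, 115. ]), 8.3)
[ 461.57793299 -314.45278909  264.02797193] [-2.21873888e+00 -2.22052896e+00  4.30397039e-04]
[313 234]
(array([ 459.9, -324. ]), 0.3)
```

View pics/w4.png

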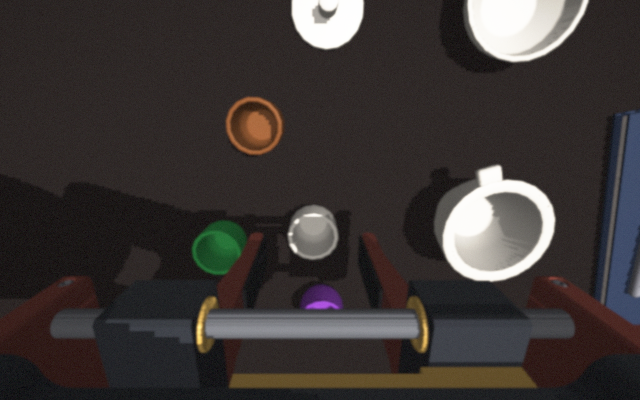

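The white small crucible is at (313,234), i.e. (460,-324), between the pads. The green crucible at (220,248) lies outside the fingers.

Request:
step_arm(targets=[[[-0.03,-0.2,-0.2,0,0,0,0.66],[0,0,-0.5,0,0,0,0.66],[0,0,-0.5,0,0,0,0.66],[0,0,-0.26,0,0,0,0.66],[0,0,0,0,0,0,0.66]]])

```text
t: 9.2
ee_pos: [459.9, -325.6, 191.5]
orientation: [-2.221, -2.221, 0.0]
ft_force: [0.7, 0.7, 0.7]
width: 57.9
grasp_force: 0.0
```

Request:
step_arm(targets=[[[0,0,0,0,0,0,0.3],[0,0,0,0,0,0,0.3],[0,0,0,0,0,0,0.3],[0,0,0,0,0,0,0.3],[0,0,0,0,0,0,0.3]]])

```text
t: 9.82
ee_pos: [460.3, -325.7, 192.8]
orientation: [2.22, 2.22, 0.0]
ft_force: [-0.6, 0.3, 7.1]
width: 39.5
grasp_force: 30.0
```

Request:
step_arm(targets=[[[0,0,0.2,0,0,0,0.3],[0,0,0.6,0,0,0,0.3],[0,0,0.9,0,0,0,0.3],[0,0.4,0.5,0,0,0,0.3],[0,0.8,0.2,0,0,0,0.3]]])

```text
t: 10.45
ee_pos: [460.4, -265.9, 314.3]
orientation: [2.221, 2.216, 0.001]
ft_force: [-0.6, 0.2, -0.1]
width: 39.9
grasp_force: 30.0
```

Request:
step_arm(targets=[[[-0.05,1,0,0,0,0,0.3],[-0.05,1,0,0,0,0,0.3],[-0.05,1,0,0,0,0,0.3],[-0.05,1,0,0,0,0,0.3],[-0.05,0.9,0,0,0,0,0.3]]])

```text
t: 11.08
ee_pos: [447.1, -18.8, 312.5]
orientation: [2.221, 2.221, 0.001]
ft_force: [0.5, 0.7, -0.3]
width: 39.4
grasp_force: 30.0
```

Request:
step_arm(targets=[[[-0.05,0.8,0,0,0,0,0.3],[-0.05,0.6,0,0,0,0,0.3],[0,0.4,0,0,0,0,0.3],[0,0,0,0,0,0,0.3],[0,0,0,0,0,0,0.3]]])

```text
t: 11.7
ee_pos: [442.4, 69.2, 312.1]
orientation: [2.221, 2.222, -0.0]
ft_force: [-0.8, -0.1, -0.7]
width: 39.4
grasp_force: 30.0
```

Run:
```python
from h import *
d=grab('wrist','w5')
o=readout.get_obs(); print(o['ee_pos'],o['orientation'],o['width'])
p=proj(d,[[440.5,163,10],[440.5,190,10]]).astype(int); print(p)
for q in p:
  try: print(circ(d,tuple(q),10,42,'o'))
  except Exception as x: print(x)
# held crucible: rim centre offset
z=o['ee_pos'][2]-191.7+36; q=proj(d,[*o['ee_pos'][:2],z])[0].astype(int)
print(q,z)
try: print(circ(d,tuple(q),z,20))
except Exception as x: print(x)
```

```text
[442.43232207  68.94732304 312.08533214] [ 2.22182740e+00  2.22086646e+00 -7.83741611e-05] 39.90994514917756
[[310  99]
 [310  68]]
(array([441.1, 163.5]), 0.3)
(array([441.1, 163.5]), 0.3)
[313 273] 156.38533214335632
(array([441.8,  71.4]), 0.2)
```

View pics/w5.png

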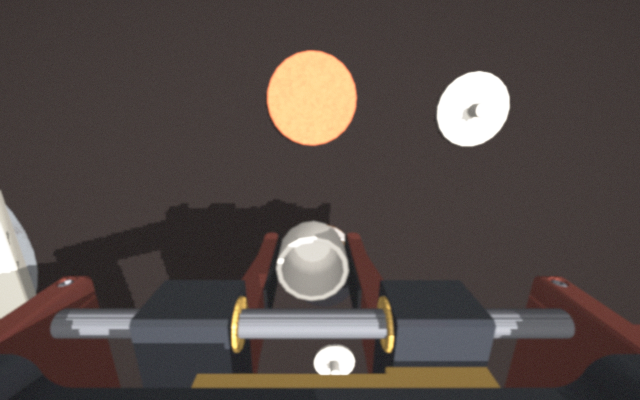

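The round tile is at (312,98), i.e. (441,163.5). The crucible hangs upright at (313,260), about 1.5 mm +y of the TCP.

Request:
step_arm(targets=[[[-0.03,0.7,-0.2,0,0,0,0.3],[0,0.8,-0.6,0,0,0,0.3],[0,0.35,-0.7,0,0,0,0.3],[0,0,-0.4,0,0,0,0.3],[0,0,0,0,0,0,0.3]]])

```text
t: 12.38
ee_pos: [440.6, 161.3, 215.7]
orientation: [-2.221, -2.22, 0.005]
ft_force: [-0.0, -0.1, -0.6]
width: 39.6
grasp_force: 30.0
```

Request:
step_arm(targets=[[[0,0,-0.1,0,0,0,0.3],[0,0,0,0,0,0,0.3],[0,0,0,0,0,0,0.3],[0,0,0,0,0,0,0.3],[0,0,0,0,0,0,0.3]]])

```text
t: 13.0
ee_pos: [441.1, 162.0, 212.2]
orientation: [2.221, 2.221, 0.001]
ft_force: [-0.2, 0.7, -0.5]
width: 39.4
grasp_force: 30.0
```

Request:
step_arm(targets=[[[0,0,-0.05,0,0,0,0.3],[0,0,-0.05,0,0,0,0.3],[0,0,-0.05,0,0,0,0.3],[0,0,0,0,0,0,0.3],[0,0,0,0,0,0,0.3]]])

```text
t: 13.62
ee_pos: [441.0, 162.0, 204.4]
orientation: [-2.221, -2.221, 0.0]
ft_force: [0.4, 0.2, -0.6]
width: 39.5
grasp_force: 30.0
```

Request:
step_arm(targets=[[[0,0,-0.02,0,0,0,0.3],[0,0,0,0,0,0,0.3],[0,0,0,0,0,0,0.3],[0,0,0,0,0,0,0.3],[0,0,0,0,0,0,0.3]]])

```text
t: 14.25
ee_pos: [441.0, 162.0, 203.4]
orientation: [2.221, 2.221, 0.0]
ft_force: [0.3, -0.7, 0.1]
width: 39.7
grasp_force: 30.0
```

Request:
step_arm(targets=[[[0,0,-0.02,0,0,0,0.3],[0,0,0,0,0,0,0.3],[0,0,0,0,0,0,0.3],[0,0,0,0,0,0,0.3],[0,0,0,0,0,0,0.3]]])

```text
t: 14.88
ee_pos: [441.0, 162.1, 202.8]
orientation: [2.221, 2.221, 0.0]
ft_force: [-1.6, 0.1, 5.9]
width: 39.6
grasp_force: 30.0
```

Request:
step_arm(targets=[[[0,0,0,0,0,0,0.55],[0,0,0,0,0,0,0.7],[0,0,0,0,0,0,0.8],[0,0,0,0,0,0,0.8],[0,0,0,0,0,0,0.8]]])

```text
t: 15.5
ee_pos: [441.0, 162.0, 202.4]
orientation: [-2.221, -2.221, 0.0]
ft_force: [-0.7, -0.9, 0.3]
width: 70.2
grasp_force: 0.0
```

Request:
step_arm(targets=[[[0,0,0.3,0,0,0,0.8],[0,0,0.9,0,0,0,0.8],[0.2,-0.4,0.8,0,0,0,0.8],[0.8,-0.7,0,0,0,0,0.8],[0.6,-0.3,0,0,0,0,0.7]]])

```text
t: 16.12
ee_pos: [522.2, 90.7, 304.6]
orientation: [2.221, 2.219, 0.004]
ft_force: [-0.9, 0.7, -0.6]
width: 63.9
grasp_force: 0.0
```

Run:
```python
from h import *
d=grab('wrist','w6')
o=readout.get_obs(); print(o['ee_pos'],o['orientation'],o['width'])
for n,P,z,r in(('SC',[441,163,30],46,20),('LL',[597,165,5],5,34),('LC',[489,314,45],60,29)):
  q=proj(d,P)[0].astype(int)
  try: print(n,q,circ(d,tuple(q),z,r))
  except Exception as x: print(n,q,x)
```

```text
[525.4455405   89.89036378 304.76111526] [2.21986688 2.21659863 0.00778941] 62.20986472542518
SC [217 125] (array([440.8, 162.9]), 0.2)
LL [390 121] (array([597.8, 153.8]), 0.4)
LC [ 260 -111] attempt to get argmax of an empty sequence
```

View pics/w6.png

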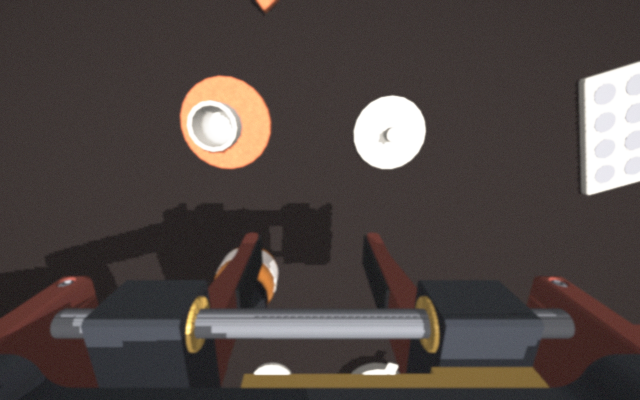

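The small crucible is upright and centred on the round tile at (440.8, 162.9); the picture shows its rim at (213,126). The large lid is at (390,132), i.e. (597.5, 154). Now the large lid.

Request:
step_arm(targets=[[[0.6,0.6,-0.2,0,0,0,0.5],[0.6,0.5,-0.6,0,0,0,0.5],[0.24,0.19,-0.6,0,0,0,0.5],[0,0,-0.5,0,0,0,0.5],[0,0,0,0,0,0,0.5]]])

```text
t: 16.8
ee_pos: [592.0, 156.6, 206.3]
orientation: [-2.22, -2.22, 0.005]
ft_force: [-0.7, 0.5, -0.0]
width: 43.8
grasp_force: 0.0
```

Request:
step_arm(targets=[[[0,0,0,0,0,0,0.5],[0,0,0,0,0,0,0.5],[0,0,0,0,0,0,0.5],[0,0,0,0,0,0,0.5],[0,0,0,0,0,0,0.5]]])

```text
t: 17.42
ee_pos: [593.0, 156.5, 207.7]
orientation: [2.221, 2.221, 0.0]
ft_force: [-0.0, 0.4, -0.1]
width: 43.9
grasp_force: 0.0
```

Run:
```python
from h import *
d=grab('wrist','w7')
o=readout.get_obs(); print(o['ee_pos'],o['orientation'],o['width'])
cv2.imwrite('pics/v7.png',d['pixels'][140:340,200:430,::-1])
```

```text
[592.99897491 156.52153094 207.52770166] [2.22142754e+00 2.22138228e+00 1.63094931e-04] 43.83806602473442
```

View pics/v7.png

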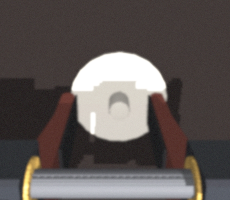

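The knob is at crop (119,104), between the pads.

Request:
step_arm(targets=[[[0.09,-0.05,-0.1,0,0,0,0.5],[0,0,-0.12,0,0,0,0.5],[0,0,-0.11,0,0,0,0.5],[0,0,0,0,0,0,0.5],[0,0,0,0,0,0,0.5]]])

```text
t: 18.1
ee_pos: [597.5, 154.1, 190.8]
orientation: [-2.221, -2.221, 0.0]
ft_force: [0.3, 0.8, 0.1]
width: 43.9
grasp_force: 0.0
```

Request:
step_arm(targets=[[[0,0,0,0,0,0,0.25],[0,0,0,0,0,0,0.05],[0,0,0,0,0,0,0.05],[0,0,0,0,0,0,0.05],[0,0,0,0,0,0,0.05]]])

```text
t: 18.73
ee_pos: [597.5, 154.0, 191.0]
orientation: [2.221, 2.221, 0.0]
ft_force: [-0.9, -0.6, 1.3]
width: 13.2
grasp_force: 30.0
```

Request:
step_arm(targets=[[[0,0,0.2,0,0,0,0.05],[0,0,0.6,0,0,0,0.05],[-0.1,0.2,0.8,0,0,0,0.05],[-0.4,0.6,0.6,0,0,0,0.05],[-0.3,0.4,0.2,0,0,0,0.05]]])

```text
t: 19.35
ee_pos: [557.4, 215.0, 313.8]
orientation: [2.22, 2.22, 0.006]
ft_force: [0.3, 0.3, -1.3]
width: 13.3
grasp_force: 30.0
```

Request:
step_arm(targets=[[[0,0,0,0,0,0,0.05],[0,0,0,0,0,0,0.05],[0,0,0,0,0,0,0.05],[0,0,0,0,0,0,0.05],[0,0,0,0,0,0,0.05]]])

```text
t: 19.98
ee_pos: [557.7, 213.6, 310.5]
orientation: [-2.222, -2.221, 0.001]
ft_force: [0.5, -0.8, -0.6]
width: 13.2
grasp_force: 30.0
```

Run:
```python
from h import *
d=grab('wrist','w8'); grab('scene','s8')
o=readout.get_obs(); e=o['ee_pos']; print(e,o['orientation'],o['width'])
q=proj(d,[489,314,45])[0].astype(int)
try: print('LC',q,circ(d,tuple(q),60,29))
except Exception as x: print(q,x)
z=e[2]-186; p=proj(d,[e[0],e[1]+25,z])[0].astype(int); print(p)
try: print('LL',circ(d,tuple(p),z,34))
except Exception as x: print(x)
```

```text
[557.60965065 213.78971812 310.68347293] [-2.22180680e+00 -2.22086066e+00  5.01914142e-04] 12.992376635876816
LC [227  89] (array([488.5, 314.3]), 0.3)
[312 210]
LL (array([557.1, 228. ]), 9.2)
```

View pics/w8.png

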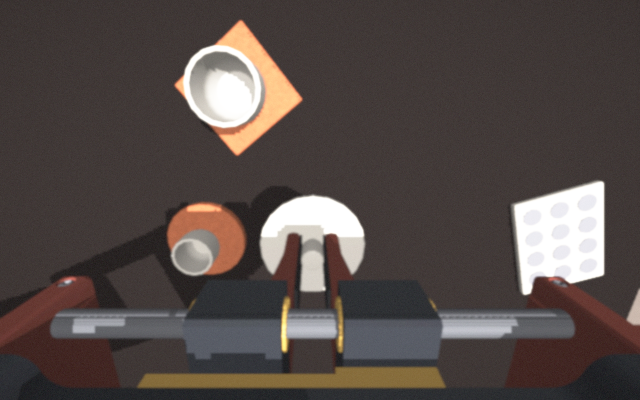

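The large crucible is at (223,88) and the lid hangs level at (312,243).

```bash
cat >> h.py <<'E'
def top(d,seed,z,r,vmax):
    b=blob(d,seed,'w'); b=b[b[:,1]<vmax]; q=cast(d,b,z); c=q.mean(0)-[0,r/2]
    f=least_squares(lambda x:np.hypot(*(q-x).T)-r,c,loss='soft_l1'); return f.x.round(1),np.abs(f.fun).mean().round(2)
E
python3 - <<'E'
from h import *
d=load('w8')
for vm in(225,235,245): print(top(d,(312,210),124.7,34,vm))
E
```

```text
(array([557.3, 214.9]), np.float64(0.17))
(array([557.2, 214.8]), np.float64(2.56))
(array([557.2, 214.5]), np.float64(6.29))
```

Request:
step_arm(targets=[[[-0.4,0.6,0,0,0,0,0.05],[-0.5,0.7,-0.1,0,0,0,0.05],[-0.35,0.5,-0.3,0,0,0,0.05],[-0.12,0.19,-0.3,0,0,0,0.05],[0,0,-0.2,0,0,0,0.05]]])

```text
t: 20.7
ee_pos: [488.8, 313.7, 264.9]
orientation: [-2.22, -2.223, 0.001]
ft_force: [0.2, -0.3, -0.0]
width: 13.3
grasp_force: 30.0
```

Request:
step_arm(targets=[[[0,0,0,0,0,0,0.05],[0,0,0,0,0,0,0.05],[0,0,0,0,0,0,0.05],[0,0,0,0,0,0,0.05],[0,0,0,0,0,0,0.05]]])

```text
t: 21.32
ee_pos: [489.1, 313.4, 266.2]
orientation: [2.222, 2.221, 0.001]
ft_force: [0.4, -0.2, -0.7]
width: 13.0
grasp_force: 30.0
```

XY is right. I lower to just above contact.

Request:
step_arm(targets=[[[0,0,-0.1,0,0,0,0.05],[0,0,-0.1,0,0,0,0.05],[0,0,-0.05,0,0,0,0.05],[0,0,0,0,0,0,0.05],[0,0,0,0,0,0,0.05]]])

```text
t: 21.95
ee_pos: [489.0, 313.6, 253.4]
orientation: [2.221, 2.221, 0.0]
ft_force: [0.3, 0.0, -0.4]
width: 13.0
grasp_force: 30.0
```

Request:
step_arm(targets=[[[0,0,-0.02,0,0,0,0.05],[0,0,0,0,0,0,0.05],[0,0,0,0,0,0,0.05],[0,0,0,0,0,0,0.05],[0,0,0,0,0,0,0.05]]])

```text
t: 22.58
ee_pos: [489.0, 313.5, 252.4]
orientation: [2.221, 2.221, -0.0]
ft_force: [-0.1, 0.7, -0.4]
width: 12.6
grasp_force: 30.0
```

Request:
step_arm(targets=[[[0,0,-0.02,0,0,0,0.05],[0,0,0,0,0,0,0.05],[0,0,0,0,0,0,0.05],[0,0,0,0,0,0,0.05],[0,0,0,0,0,0,0.05]]])

```text
t: 23.2
ee_pos: [489.0, 313.5, 251.4]
orientation: [-2.221, -2.221, -0.0]
ft_force: [0.1, 0.4, -0.0]
width: 13.1
grasp_force: 30.0
```

Request:
step_arm(targets=[[[0,0,-0.016,0,0,0,0.05],[0,0,0,0,0,0,0.05],[0,0,0,0,0,0,0.05],[0,0,0,0,0,0,0.05],[0,0,0,0,0,0,0.05]]])

```text
t: 23.82
ee_pos: [489.1, 313.6, 251.0]
orientation: [2.221, 2.221, 0.001]
ft_force: [-1.5, 0.2, 6.0]
width: 13.3
grasp_force: 30.0
```

Request:
step_arm(targets=[[[0,0,0,0,0,0,0.2],[0,0,0,0,0,0,0.3],[0,0,0,0,0,0,0.4],[0,0,0,0,0,0,0.5],[0,0,0,0,0,0,0.5]]])

```text
t: 24.45
ee_pos: [489.0, 313.5, 250.6]
orientation: [-2.221, -2.221, 0.0]
ft_force: [0.5, -0.0, 0.0]
width: 43.6
grasp_force: 0.0
```

Request:
step_arm(targets=[[[0,0,0.2,0,0,0,0.5],[0,0,0.7,0,0,0,0.5],[0,-0.5,0.7,0,0,0,0.5],[0,-1,0,0,0,0,0.5],[0,-0.7,0,0,0,0,0.5]]])

```text
t: 25.08
ee_pos: [488.8, 202.2, 332.0]
orientation: [2.221, 2.221, 0.002]
ft_force: [-0.3, 0.6, 0.6]
width: 44.3
grasp_force: 0.0
```

Run:
```python
from h import *
d=grab('wrist','w9'); c=grab('scene','s9')
o=readout.get_obs(); print(o['ee_pos'])
for e in(d,c):
  p=proj(e,[489,320,65])[0].astype(int); print(p,circ(e,tuple(p),65,34))
cv2.imwrite('pics/v9.png',np.hstack([d['pixels'][0:300,150:450],cv2.resize(c['pixels'][120:220,360:460],(300,300),interpolation=2)])[:,:,::-1])
```

```text
[488.68369808 201.06319397 331.39321277]
[312  66] (array([488.5, 313.8]), 0.3)
[445 164] (array([488.9, 313. ]), 0.9)
```

View pics/v9.png

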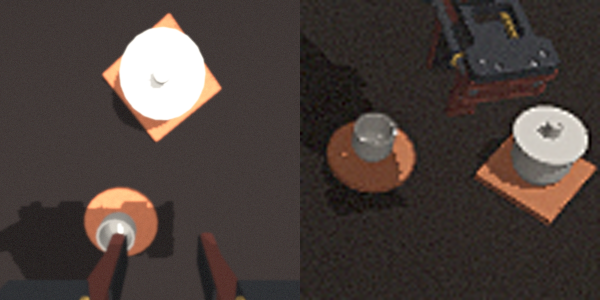

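The large lid lies flat and centred at (488.5, 313.8), seen at crop (162,73). Now the small lid.

Request:
step_arm(targets=[[[-0.04,-0.5,0,0,0,0,0.5],[-0.04,-1,0,0,0,0,0.5],[-0.04,-1,0,0,0,0,0.5],[-0.04,-1,0,0,0,0,0.5],[-0.04,-1,0,0,0,0,0.5]]])

```text
t: 25.8
ee_pos: [479.3, -22.4, 331.2]
orientation: [2.22, 2.222, 0.002]
ft_force: [1.1, -0.0, -0.5]
width: 44.1
grasp_force: 0.0
```

Request:
step_arm(targets=[[[-0.04,-1,0,0,0,0,0.5],[-0.04,-1,-0.2,0,0,0,0.5],[-0.04,-0.68,-0.5,0,0,0,0.5],[0,0,-0.5,0,0,0,0.5],[0,0,0,0,0,0,0.5]]])

```text
t: 26.42
ee_pos: [472.8, -155.3, 269.6]
orientation: [-2.22, -2.219, 0.002]
ft_force: [0.5, 1.3, 0.7]
width: 44.0
grasp_force: 0.0
```

Run:
```python
from h import *
d=grab('wrist','w10')
o=readout.get_obs(); print(o['ee_pos'])
p=proj(d,[472.5,-145,5])[0].astype(int); print(p)
print(circ(d,tuple(p),5,26))
```

```text
[ 473.24624867 -155.10269716  270.54616899]
[313 197]
(array([ 545. , -182.2]), 8.0)
```

View pics/w10.png

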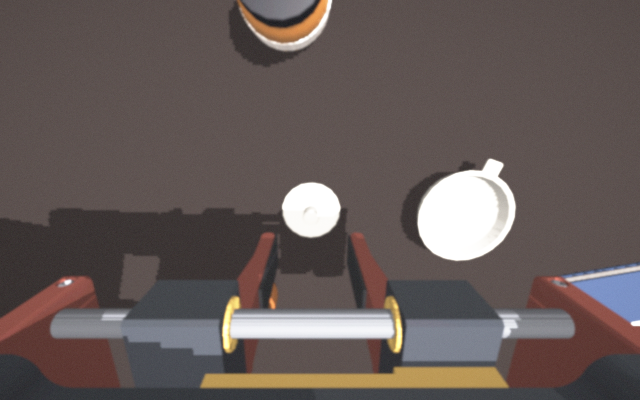

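The small lid is at (311,210); its blob merged with the gripper, so I mask a window.

Run:
```python
from h import *
d=load('w10'); m=np.zeros((400,640,1),np.uint8); m[170:250,270:350]=1; d['pixels']=d['pixels']*m*(d['pixels'].min(2,keepdims=True)>130)
print(circ(d,(305,200),5,26), cv2.fitEllipse(blob(d,(305,200),'w')))
```

```text
(array([ 470.3, -157.7]), 0.3) ((310.79168701171875, 209.20518493652344), (54.713016510009766, 57.6702766418457), 88.00836181640625)
```

Request:
step_arm(targets=[[[-0.04,-0.06,-0.3,0,0,0,0.5],[0,0,-0.6,0,0,0,0.5],[0,0,-0.4,0,0,0,0.5],[0,0,-0.2,0,0,0,0.5],[0,0,0,0,0,0,0.5]]])

```text
t: 27.1
ee_pos: [471.0, -158.3, 195.4]
orientation: [-2.221, -2.222, 0.0]
ft_force: [-0.2, -0.5, 0.1]
width: 43.8
grasp_force: 0.0
```

Request:
step_arm(targets=[[[0,0,0,0,0,0,0.5],[0,0,0,0,0,0,0.5],[0,0,0,0,0,0,0.5],[0,0,0,0,0,0,0.5],[0,0,0,0,0,0,0.5]]])

```text
t: 27.72
ee_pos: [471.0, -158.5, 195.7]
orientation: [2.221, 2.221, 0.0]
ft_force: [0.7, -0.1, -0.2]
width: 43.6
grasp_force: 0.0
```

Request:
step_arm(targets=[[[0,0.01,-0.09,0,0,0,0.5],[0,0,0,0,0,0,0.5],[0,0,0,0,0,0,0.3],[0,0,0,0,0,0,0.05],[0,0,0,0,0,0,0.05]]])

```text
t: 28.35
ee_pos: [471.0, -158.0, 191.2]
orientation: [2.221, 2.221, 0.0]
ft_force: [0.1, 0.7, 0.7]
width: 17.6
grasp_force: 0.0
```

Request:
step_arm(targets=[[[0,0,0,0,0,0,0.05],[0,0,0,0,0,0,0.05],[0,0,0,0,0,0,0.05],[0,0,0,0,0,0,0.05],[0,0,0,0,0,0,0.05]]])

```text
t: 28.98
ee_pos: [471.0, -158.0, 191.2]
orientation: [2.221, 2.221, 0.0]
ft_force: [-0.3, 0.2, 0.2]
width: 13.0
grasp_force: 30.0
```

Request:
step_arm(targets=[[[0,0,0.2,0,0,0,0.05],[0,0,0.6,0,0,0,0.05],[0,0,0.8,0,0,0,0.05],[0,0.2,0.6,0,0,0,0.05],[-0.05,0.6,0.2,0,0,0,0.05]]])

```text
t: 29.6
ee_pos: [469.1, -118.4, 313.7]
orientation: [2.221, 2.217, 0.003]
ft_force: [0.4, 0.6, -0.5]
width: 12.8
grasp_force: 30.0
```

Request:
step_arm(targets=[[[-0.1,0.9,0,0,0,0,0.05],[-0.15,0.9,0,0,0,0,0.05],[-0.15,0.9,0,0,0,0,0.05],[-0.1,0.7,0,0,0,0,0.05],[-0.05,0.3,0,0,0,0,0.05]]])

```text
t: 30.22
ee_pos: [440.6, 68.4, 311.7]
orientation: [2.219, 2.224, 0.001]
ft_force: [-0.0, -0.2, -0.1]
width: 12.9
grasp_force: 30.0
```

Request:
step_arm(targets=[[[0,0,0,0,0,0,0.05],[0,0,0,0,0,0,0.05],[0,0,0,0,0,0,0.05],[0,0,0,0,0,0,0.05],[0,0,0,0,0,0,0.05]]])

```text
t: 30.85
ee_pos: [441.0, 66.7, 311.1]
orientation: [-2.222, -2.221, 0.0]
ft_force: [0.2, 0.2, -0.7]
width: 12.9
grasp_force: 30.0
```

Run:
```python
from h import *
d=grab('wrist','w11'); e=readout.get_obs()['ee_pos']; print(e)
p=proj(d,[441,163,30])[0].astype(int); print('SC',p,circ(d,tuple(p),46,20))
p=proj(d,[e[0],e[1]+20,e[2]-186])[0].astype(int); print(p)
for k in(2,10,18):
  try: print(top(d,tuple(p),e[2]-186,26,p[1]+k))
  except Exception as x: print(x)
```

```text
[441.03552839  66.73962141 311.10210159]
SC [312  95] (array([440.6, 163.5]), 0.2)
[312 218]
(array([440.8,  68. ]), np.float64(0.17))
(array([440.8,  68. ]), np.float64(0.16))
(array([440.8,  67.8]), np.float64(2.49))
```

View pics/w11.png

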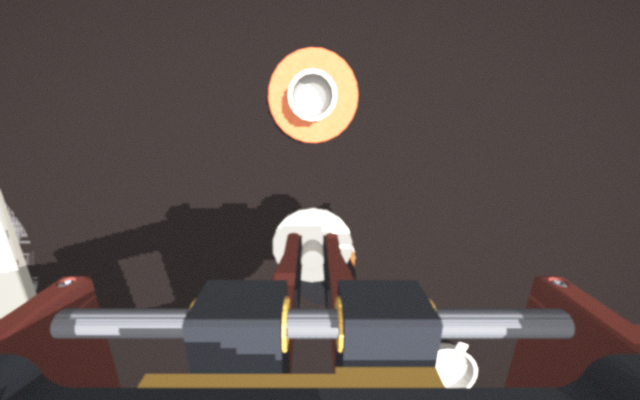

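The crucible is at (312,95), i.e. (440.7, 163.3). The lid is level at (312,245), 1.2 mm +y of the TCP.

Request:
step_arm(targets=[[[0,0.5,0,0,0,0,0.05],[0,0.7,-0.2,0,0,0,0.05],[0,0.5,-0.5,0,0,0,0.05],[0,0.21,-0.4,0,0,0,0.05],[0,0,-0.1,0,0,0,0.05]]])

```text
t: 31.52
ee_pos: [440.6, 163.0, 250.1]
orientation: [-2.219, -2.222, 0.003]
ft_force: [0.4, 0.5, 0.2]
width: 12.8
grasp_force: 30.0
```

Request:
step_arm(targets=[[[0,0,0,0,0,0,0.05],[0,0,0,0,0,0,0.05],[0,0,0,0,0,0,0.05],[0,0,0,0,0,0,0.05],[0,0,0,0,0,0,0.05]]])

```text
t: 32.15
ee_pos: [441.1, 162.4, 251.4]
orientation: [2.222, 2.221, 0.001]
ft_force: [0.7, 0.1, -0.3]
width: 13.2
grasp_force: 30.0
```

Request:
step_arm(targets=[[[0,0,-0.1,0,0,0,0.05],[0,0,-0.1,0,0,0,0.05],[0,0,-0.04,0,0,0,0.05],[0,0,0,0,0,0,0.05],[0,0,0,0,0,0,0.05]]])

```text
t: 32.78
ee_pos: [441.0, 162.5, 239.1]
orientation: [2.221, 2.221, 0.0]
ft_force: [-0.3, 0.2, -0.1]
width: 13.2
grasp_force: 30.0
```

Request:
step_arm(targets=[[[0,0,-0.016,0,0,0,0.05],[0,0,0,0,0,0,0.05],[0,0,0,0,0,0,0.05],[0,0,0,0,0,0,0.05],[0,0,0,0,0,0,0.05]]])

```text
t: 33.4
ee_pos: [441.0, 162.5, 238.3]
orientation: [-2.221, -2.221, 0.0]
ft_force: [-0.5, 0.1, 0.1]
width: 12.9
grasp_force: 30.0
```

Request:
step_arm(targets=[[[0,0,-0.016,0,0,0,0.05],[0,0,0,0,0,0,0.05],[0,0,0,0,0,0,0.05],[0,0,0,0,0,0,0.05],[0,0,0,0,0,0,0.05]]])

```text
t: 34.02
ee_pos: [441.0, 162.5, 237.5]
orientation: [-2.221, -2.221, 0.0]
ft_force: [-0.1, -0.4, -0.1]
width: 13.0
grasp_force: 30.0
```

Request:
step_arm(targets=[[[0,0,-0.012,0,0,0,0.05],[0,0,0,0,0,0,0.05],[0,0,0,0,0,0,0.05],[0,0,0,0,0,0,0.05],[0,0,0,0,0,0,0.05]]])

```text
t: 34.65
ee_pos: [441.0, 162.6, 237.1]
orientation: [2.221, 2.221, 0.0]
ft_force: [-1.2, -1.1, 5.0]
width: 12.7
grasp_force: 30.0
```

Request:
step_arm(targets=[[[0,0,0,0,0,0,0.2],[0,0,0,0,0,0,0.3],[0,0,0,0,0,0,0.4],[0,0,0,0,0,0,0.5],[0,0,0,0,0,0,0.5]]])

```text
t: 35.28
ee_pos: [441.0, 162.5, 236.9]
orientation: [-2.221, -2.221, 0.0]
ft_force: [0.5, -0.7, -0.3]
width: 44.0
grasp_force: 0.0
```

Request:
step_arm(targets=[[[0,0,0.2,0,0,0,0.5],[0,0,0.7,0,0,0,0.5],[0,-0.5,0.7,0,0,0,0.5],[0,-0.9,0.2,0,0,0,0.5],[0,-0.5,0,0,0,0,0.5]]])

```text
t: 35.9
ee_pos: [441.1, 66.2, 328.7]
orientation: [2.221, 2.22, 0.004]
ft_force: [-0.0, -0.8, -0.3]
width: 44.1
grasp_force: 0.0
```

Run:
```python
from h import *
d=grab('wrist','w12'); c=grab('scene','s12')
for e in(d,c):
 for P,z,r in(([441,169,51],51,26),([489,320,65],65,34)):
  p=proj(e,P)[0].astype(int)
  try: print(p,circ(e,tuple(p),z,r))
  except Exception as x: print(p,x)
for n,s,z,r in(('dish',(281,233),26,40),('mortar',(216,237),50,41)): print(n,circ(c,s,z,r))
cv2.imwrite('pics/v12.png',np.hstack([d['pixels'][0:300,150:450],cv2.resize(c['pixels'][120:220,360:460],(300,300),interpolation=2)])[:,:,::-1])
```

```text
[311  87] (array([439.9, 170.4]), 2.3)
[ 386 -167] (array([509.3,  71.5]), 0.0)
[387 161] (array([441.2, 161.8]), 0.8)
[445 164] (array([488.9, 313. ]), 0.9)
dish (array([ 601.4, -156.4]), 0.7)
mortar (array([ 597.2, -315. ]), 1.3)
```

View pics/v12.png

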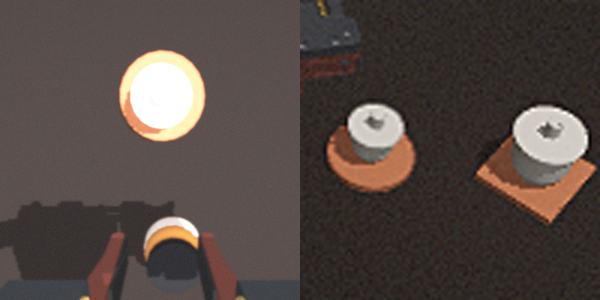

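Both lids lie flat and centred, the small at crop (376,122) and the large at (550,131). The dish and mortar have not moved and the jar stands at (173,250).

```bash
python3 -c "
from workcell import ctrl; print(ctrl.close_job())"
```

```text
the job is handed in; nothing more can be done
None
```

The job is handed in at about 36 s: both crucibles stand centred on their tiles, each covered flat by its own lid within about 1 mm of centre, and the dish, mortar and jar were left alone (the first two re-measured unchanged, the jar only seen standing).

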